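# Set the blind step attenuator four clicks up from its stop, then open the beam shutter

### The job

Set the laser attenuator: turn its orange knob gently anticlockwise until it comes up against its zero stop, then clockwise exactly four clicks up from zero, counting them by feel. Only then slide the red shutter tab fully open to the green-marked end, let go, and leave the other things on the bench where they are.

Things in the scene. Friction and masses are not known exactly. Their poses are not given: they have to be found in the camera images.
- attenuator: blue closed box 110 x 110 x 50 mm, screwed down, the knob in the middle of its top, a 32 mm metal tube stub 22 mm long on each of its +y and -y sides. Origin: centre of its underside, on the knob's axis. Inside is a wheel with clicks 20 degrees apart; clockwise seen from above counts up. It starts 1 to 3 clicks above zero. Anticlockwise, 4 degrees past the zero click, lies a hard stop.
- knob: black disc 54 mm across, 8 mm thick, its underside 56 mm above the bench, carrying an upright orange bar 50 mm long, 14 mm wide, its top 96 mm above the bench. Origin: on the vertical turning axis at the disc's underside; x along the bar, z up. No pointer, and it was clamped on its shaft at any angle: its direction does not tell the setting.
- knob_grip (a point): on the knob's axis, 82 mm above the bench, 14 mm below the bar's top: grip the bar here across its width. Worn coupling: after each change of direction the knob first turns loose, by 7 to 29 degrees, different each time. Leaving a click takes 0.2 to 0.3 N m, felt over about 10 degrees; then the wheel snaps into the next click and the torque vanishes (or reverses) until the knob catches up.
- zero_stop: the hard stop of the click wheel, hidden inside the attenuator, 36 mm from the knob's axis. Its origin is the attenuator's origin. Delicate: more than 25 N on it (about 1 N m on the knob) damages it; 0.45 N m on the knob is enough to tell it from a click. Let off the stop, the wheel settles back into the zero click with a weak push; that does not count as a click.
- contact0: electric contact hidden inside the attenuator which the click wheel presses (force above 0) only in the zero click and at the stop, within about 8 degrees. Its origin is the attenuator's origin.
- contact4: electric contact hidden inside the attenuator which the click wheel presses only in the fourth click above zero, within about 8 degrees. Its origin is the attenuator's origin.
- shutter_box: grey beam shutter, box 70 (x) x 150 (y) x 30 mm, screwed down; a slot along y in its top. Origin: centre of its underside; the red tab starts 30 mm towards -y from the middle and slides along +y, to the end with the green stripe.
- shutter_tab (a point): centre of the top of the red shutter tab, 24 (x) x 20 (y) x 40 mm, its top 70.5 mm above the bench.
- shutter (a joint): travel of the shutter tab along the box's +y: 0 closed, 0.06 m fully open (end of travel). Friction about 2 N; stays where it is left.
- hex_driver: screwdriver lying on the bench, about 200 mm long, not to be disturbed. Origin: middle of its underside.
- lens_ring: metal ring 38 mm across, 12 mm high, loose, not to be disturbed. Origin: centre of its underside.
- mirror_mount: small mirror on a post, 72 mm high, loose, not to be disturbed. Origin: centre of its foot.
- filter_case: clear case 55 x 55 x 18 mm, loose, not to be disturbed. Origin: centre of its underside.
- meter_head: yellow puck 40 mm across, 22 mm high, loose, not to be disturbed. Origin: centre of its underside.
- wash_jar: jar 48 mm across, 70 mm high, loose, not to be disturbed. Origin: centre of its underside.
- post_holder: post holder on a 40 mm foot, 50 mm high, loose, not to be disturbed. Origin: centre of its foot.
There are look-alikes about, which are no part of the job. Of the things that look like the attenuator, the middle-sized one is meant. Several things look just like the shutter_box: the one meant starts farthest to the robot's left.

How it is judged:
On the way, in this order (a step that is already met when the one before it is completed fails the run):
1. the attenuator is turned back to its zero click or stop, the shutter still shut (contact force between contact0 and anything else above 0.01 N and value of joint shutter below 0.012 m), for 0.1 s.
2. the attenuator rests in the fourth click, the shutter still shut (contact force between contact4 and anything else above 0.01 N and value of joint shutter below 0.012 m), for 0.3 s.
3. the shutter is fully open (value of joint shutter above 0.054 m), for 0.2 s.
At the end, for the whole second after the job is handed in: The attenuator rests in its fourth click above zero (contact4 pressed), the shutter tab is open to within 6 mm of its end (contact force between contact4 and anything else above 0.01 N and value of joint shutter above 0.054 m); the robot touches nothing.
It fails at once if the zero stop is pushed with more than 25 N (contact force between zero_stop and anything else above 25 N).
It fails at once if another thing on the bench is moved more than 20 mm (distance of any of hex_driver, lens_ring, mirror_mount, filter_case, meter_head, wash_jar, post_holder from where it was at the start of the episode above 0.02 m).
It also fails if it takes over 72 s, if anything falls off the work surface, if the arm or the gripper's body presses on something with over 40 N, if the wrist force passes 120 N, or if a joint passes its speed limit or range.

### The arm

A 6-joint arm with a two-finger parallel gripper is mounted at the origin on the work surface. World frame = base frame: x ahead of the robot, y to its left, z up, the work surface at z = 0. Lengths are in m, angles in rad, forces in N, time in s.
With the tool pointing down it reaches from about 0.35 to 0.775 m from the base axis. Payload 5.5 kg.
Tool frame: the origin (TCP) lies between the finger pads; the fingertips stand 11 mm ahead of it and the grasp point (between the pads) lies 8 mm behind it (tips_ahead is the distance from the TCP to the fingertips, in m); z points along the fingers, y is the line along which they close (so a half turn about z gives the same grasp; the last joint's range is limited). The gripper opens to 85 mm and grips with 20 to 120 N. Pads are 22 mm wide; open, the fingers measure 114 mm over their backs; the gripper's body (76 mm by 85 mm) begins 54 mm behind the grasp point. The pads swing forward as they close: fully open they stand 13 mm farther back than shut.
Start: joints at [-1.488, 0.313, 0.046, 1.304, 0, 1.431], TCP at [0.127, -0.561, 0.242] pointing down, gripper open.
Joint ranges: [-2.76, 2.76], [-0.86, 1.69], [-1.03, 1.26], [-2.2, 2.34], [-1.47, 1.5], [-3.14, 3.14]. Speed limits (rad/s): [2.57, 2.57, 3.14, 3.14, 3.14, 3.14].

### API

Orientations are given as a unit quaternion [w, x, y, z].
In Python, from workcell import * gives the robot as it stands. The module is installed in compiled form; this text tells all that it offers.
- The arm moves only by the tool jog_arm, never from a script. Its argument "moves" is a list of rows, each an object with "fingers": the closure, from 0 (fully open) to 1 (shut); "slide": the shift along the tool's x, y, z in mm, a list of three; "angular": the turn, a rotation vector about the tool's x, y, z in degrees, a list of three. A call has 1 to 10 rows; each row is the pose to reach, as a shift and turn from the pose commanded when the call began, along the tool's axes at that moment; what a row does not reach only later rows make up. A row lasts 1/12 s, in which the tool goes at most 41.7 mm and 7.16 degrees, less where a joint would pass 70% of its speed; a pose out of reach is approached as far as the arm can. A call with a gripper value outside its range is refused whole. The fingers move at their own pace and stop on an object; "squeeze" is the grip in N (left out, the last holds). Time passes only in rows, so rows that repeat a pose let the fingers close. It gives the time, the measured TCP pose, the force, the opening and the grip force at its end, in the units of the state.
- get_state(): the state, without advancing time (a new reading comes with each control period).
- read_camera(name): name is "scene" or "top"; returns a dict with "color" (400x640x3 uint8, red, green, blue), "fovy" (degrees; the focal length in pixels is half the picture's height over the tangent of half this angle, whatever the lens; pixels are square), "cx", "cy" (the principal point, pixels), "D" ([k1, k2, p1, p2, k3] as OpenCV has them; the pictures are not rectified), "world_from_camera" (4x4, takes a point from camera to world coordinates). Camera axes: x right, y down, z forward; pixel columns grow to the right and rows downward; lengths in m; the calibration is good to about 2 mm. A picture is of the moment at which its call begins. There is no depth.
- hand_in(): hands the job in; it is judged then, once.
Trained networks look in a picture, given as the dict that the camera call returned (one of the last four; its "shot" number tells which), for a name from the list of things; names that differ only in an ending like _2 or _b are one class to them, and where a whole thing is asked for, a point or a joint stands for the part that bears it (a point fixed in the world has none). Each returns a list of dicts, best first, with "p" (0 to 1); they miss things now and then, are a little off and sometimes report something else, mostly with a low value. They report only what shows in the picture. A call takes as long as a camera call. They do not tell look-alikes from the thing itself.
- look_for(target, picture): "point" ([column, row] in pixels, amid what is visible of it).
- tip_of(target, picture): "point" ([column, row] in pixels: a listed point, or the origin of a listed thing).
The state is a dict: "clock": time; "joint_pos": joint angles; "qvel": joint speeds; "tau": joint torques, N m; "tcp_pos": TCP position; "orientation": TCP orientation; "wrist_force": force on the tool from outside, world axes, zero at the start; "ft_torque": the same for the moment, N m; "finger_gap": finger opening in m; "grip_force": force on a finger pad.
Only numpy, scipy, OpenCV 4.12 (cv2) and the standard library are available. Lean on these libraries where they do the work, as an engineer would, in place of code of your own. Each camera call takes 0.05 s, during which the arm holds its last target. There are 200 camera calls.

## Working session

There is one attempt and no reset: what is moved stays moved. The work goes in short steps, Python scripts to look and compute and a tool call to move; the robot and the scene stay as the last step left them, time stands still between calls to the robot, and variables do not carry over. Pictures are saved under pics/ and viewed, at most 10 in all, crops included, and the job is handed in when it is done.

Besides the shell and the picture viewer there is one more tool, called after "Request:" as name(argument=value, ...), one argument or row to a line, values as JSON. jog_arm: Moves the arm, as the interface text tells. Its arguments: {"type":"object","properties":{"moves":{"type":"array","items":{"type":"object","properties":{"fingers":{"type":"number"},"slide":{"type":"array","items":{"type":"number"}},"angular":{"type":"array","items":{"type":"number"}}}}},"squeeze":{"type":"number"}},"required":["moves"]}

```bash
mkdir -p pics
cat > h.py <<'E'
from workcell import *
import numpy as np, cv2
def K(p):
    f=200/np.tan(np.radians(p["fovy"])/2); return np.array([[f,0,p["cx"]],[0,f,p["cy"]],[0,0,1.]])
def world(p,px,z):
    u=cv2.undistortPoints(np.array([[px]],float),K(p),np.array(p["D"],float))[0,0]
    T=np.array(p["world_from_camera"]); d=T[:3,:3]@[u[0],u[1],1]; o=T[:3,3]
    return o+d*(z-o[2])/d[2]
def pix(p,X):
    T=np.linalg.inv(np.array(p["world_from_camera"])); 
    return cv2.projectPoints(np.array([X],float),cv2.Rodrigues(T[:3,:3])[0],T[:3,3],K(p),np.array(p["D"],float))[0][0,0]
def save(p,n): cv2.imwrite("pics/"+n,cv2.cvtColor(p["color"],cv2.COLOR_RGB2BGR))
E
python3 - <<'E'
from h import *
for n in("top","scene"):
    p=read_camera(n); save(p,n+"0.png"); print(n,p["fovy"],np.round(np.array(p["world_from_camera"]),2).tolist())
    for t,z in(("attenuator",0),("knob",.056),("knob_grip",.082),("shutter_box",0),("shutter_tab",.0705)):
        for r in tip_of(t,p): print(t,round(r["p"],2),np.round(r["point"],1),np.round(world(p,r["point"],z),3))
s=get_state(); print({k:np.round(v,3).tolist() for k,v in s.items()})
E
```

```text
top 50.03786236998833 [[0.03, -0.99, 0.13, 0.35], [-1.0, -0.03, -0.0, -0.11], [0.01, -0.13, -0.99, 1.35], [0.0, 0.0, 0.0, 1.0]]
attenuator 0.97 [211.3 249.5] [0.348 0.218 0.   ]
attenuator 0.66 [229.6 198.1] [0.512 0.169 0.   ]
attenuator 0.56 [365.5 274. ] [ 0.285 -0.266  0.   ]
knob 0.79 [373.6 277.7] [ 0.278 -0.284  0.056]
knob 0.71 [227.3 200.6] [0.497 0.164 0.056]
knob 0.58 [333.7 203.3] [ 0.498 -0.16   0.056]
knob 0.54 [205.1 248.7] [0.35  0.223 0.056]
knob 0.49 [231.9 195.5] [0.513 0.151 0.056]
knob_grip 0.86 [371.8 273.7] [ 0.291 -0.275  0.082]
knob_grip 0.73 [222.5 195.3] [0.51  0.174 0.082]
knob_grip 0.63 [206.8 249.5] [0.348 0.211 0.082]
shutter_box 0.63 [405.4 203.5] [ 0.509 -0.39   0.   ]
shutter_box 0.62 [442.9 268.1] [ 0.309 -0.508  0.   ]
shutter_box 0.61 [335.4 204.6] [ 0.5   -0.168  0.   ]
shutter_tab 0.65 [460.3 260.5] [ 0.335 -0.54   0.07 ]
shutter_tab 0.53 [412.8 198.8] [ 0.516 -0.398  0.07 ]
shutter_tab 0.46 [349.5 203.1] [ 0.498 -0.207  0.07 ]
scene 46.54075404792904 [[0.16, 0.6, -0.79, 1.38], [0.99, -0.1, 0.13, -0.24], [0.0, -0.8, -0.6, 0.79], [0.0, 0.0, 0.0, 
[... 533 characters left out ...]
0.368  0.   ]
shutter_box 0.79 [153.5 197.6] [ 0.311 -0.518  0.   ]
shutter_box 0.73 [286.9 230.2] [ 0.503 -0.166  0.   ]
shutter_box 0.44 [363.6 276.6] [ 0.688 -0.013  0.   ]
shutter_tab 0.58 [186.8 224.1] [ 0.524 -0.403  0.07 ]
shutter_tab 0.52 [268.8 210. ] [ 0.502 -0.207  0.07 ]
shutter_tab 0.41 [137.6 182.2] [ 0.331 -0.543  0.07 ]
{'clock': 0.6, 'joint_pos': [-1.488, 0.313, 0.046, 1.304, 0.0, 1.431], 'qvel': [-0.001, 0.0, -0.001, 0.0, 0.001, 0.0], 'tau': [0.0, -48.015, 29.866, 0.0, -0.0, -0.0], 'tcp_pos': [0.127, -0.561, 0.242], 'orientation': [0.0, 0.994, 0.111, -0.0], 'wrist_force': [-0.459, -0.496, -0.089], 'ft_torque': [-0.045, 0.057, -0.011], 'grip_force': 0.0, 'finger_gap': 0.085}
```

View pics/top0.png

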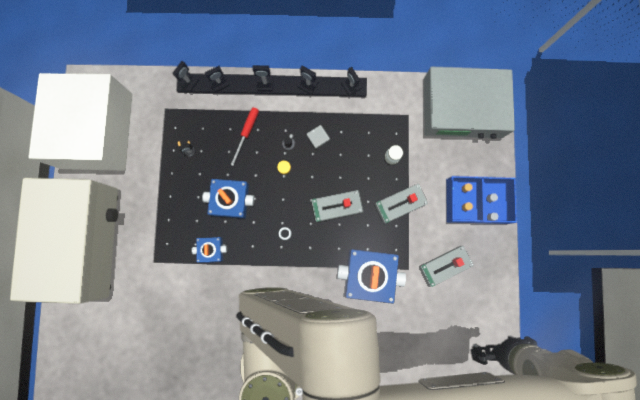

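View pics/scene0.png

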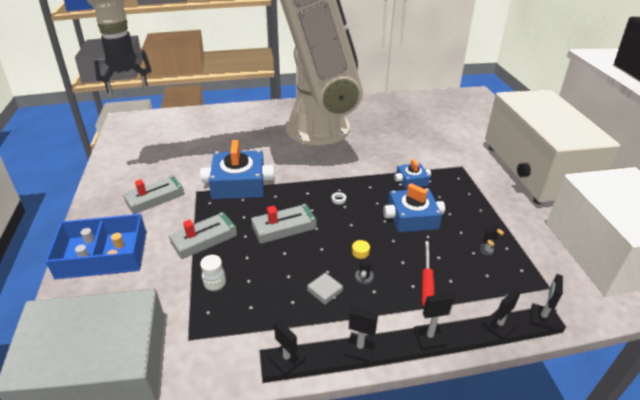

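The top view shows the attenuators, which look alike, at (208,250) small, (227,198) middle and (372,276) large. The one meant is (227,198), since it is middle-sized. The shutter boxes, also alike, are at (337,206), (402,203) and (446,266). Robot-left is image-left in this view, so the one meant is (337,206). I'll confirm both in a crop and measure their angles.

Run:
```python
from h import *
out=[]
for n,boxes in(("top",[(185,160),(300,165)]),("scene",[(375,170),(245,180)])):
    p=read_camera(n); c=p["color"].astype(int); R,G,B=c[...,0],c[...,1],c[...,2]
    hsv=cv2.cvtColor(p["color"],cv2.COLOR_RGB2HSV); H,S,V=[hsv[...,i].astype(int) for i in range(3)]
    for (x,y),k in zip(boxes,("bar","tab")):
        out.append(cv2.resize(p["color"][y:y+75,x:x+80],(400,300),interpolation=cv2.INTER_CUBIC))
        m=np.zeros(H.shape,bool); sl=np.s_[y:y+75,x:x+80]
        m[sl]=((S>140)&(V>90)&((H>=6)&(H<22) if k=="bar" else (H<6)|(H>172)))[sl]
        q=np.argwhere(m)[:,::-1].astype(float); z=.096 if k=="bar" else .0705
        W=np.array([world(p,a,z)[:2] for a in q]); mu=W.mean(0); w,v=np.linalg.eigh(np.cov(W.T))
        print(n,k,len(q),q.mean(0).round(1),mu.round(4),"ang",np.degrees(np.arctan2(v[1,1],v[0,1])).round(1),"len",np.sqrt(12*w).round(4))
    if n=="top":
        # grey shutter box axis + green stripe
        (x,y)=boxes[1]; sl=np.s_[y:y+75,x:x+75]
        m=np.zeros(H.shape,bool); m[sl]=((G-R>8)&(G-B>0)&(V>60))[sl]; 
        q=np.argwhere((lambda a:a)(m))[:,::-1]; print("grn",len(q),q.mean(0))
        m=np.zeros(H.shape,np.uint8); m[sl]=((V>75))[sl]
        cn=max(cv2.findContours(m,0,1)[0],key=cv2.contourArea)[:,0]
        W=np.array([world(p,a.astype(float),.03)[:2] for a in cn]).astype(np.float32); print("box",cv2.minAreaRect(W))
a=np.vstack([np.hstack(out[:2]),np.hstack(out[2:])]); cv2.imwrite("pics/crop.png",cv2.cvtColor(a,cv2.COLOR_RGB2BGR))
```

```text
top bar 97 [224.7 196.6] [0.5041 0.1639] ang -139.1 len [0.0173 0.0483]
top tab 47 [346.7 202.5] [ 0.4993 -0.1984] ang -175.5 len [0.0188 0.0222]
grn 801 [334.20848939 205.86267166]
box ((0.4685679078102112, -0.187434583902359), (0.15512624382972717, 0.19840246438980103), 1.480727195739746)
scene bar 251 [416.4 192.5] [0.5233 0.1568] ang 169.9 len [0.0403 0.0753]
scene tab 150 [271.8 213.6] [ 0.5163 -0.2014] ang 179.5 len [0.0211 0.0657]
```

View pics/crop.png

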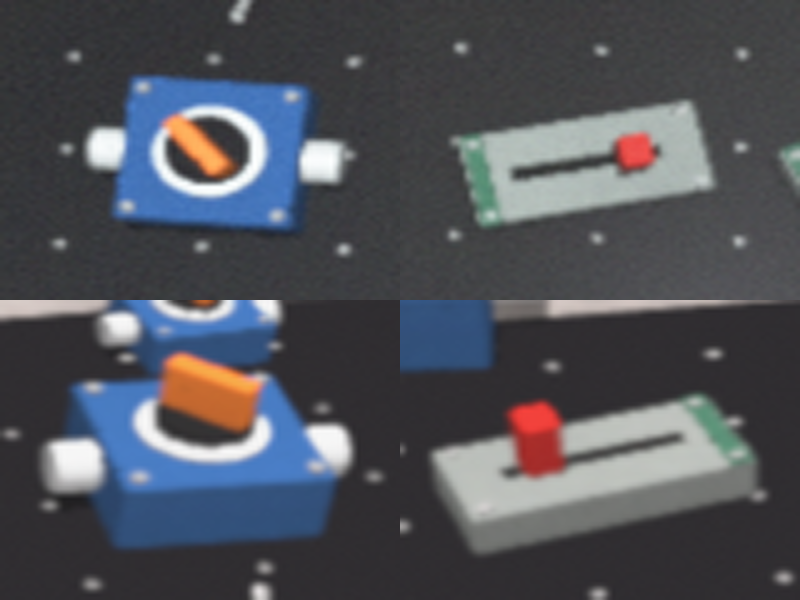

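The crop confirms both: the middle-sized attenuator with its bar running up-left to down-right, and the left-most shutter with the red tab at the end away from the green stripe. Next I'll refine the poses by fitting cuboid silhouettes.

```bash
cat >> h.py <<'E'
from scipy.optimize import minimize
def sil(p,x,y,a,lx,ly,z0,z1):
    c,s=np.cos(a),np.sin(a)
    P=[[x+c*u*lx/2-s*v*ly/2,y+s*u*lx/2+c*v*ly/2,z] for u in(-1,1) for v in(-1,1) for z in(z0,z1)]
    q=np.array([pix(p,X) for X in P]).astype(np.float32)
    m=np.zeros((400,640),np.uint8); m4=np.zeros((1600,2560),np.uint8)
    cv2.fillConvexPoly(m4,cv2.convexHull(np.round((q*4+1.5)).astype(np.int32)),255)
    return cv2.resize(m4,(640,400),interpolation=cv2.INTER_AREA)/255.
def fit(pm,x0,dims):
    def c(v): return sum(np.abs(sil(p,v[0],v[1],v[2],*dims)-m).sum()/m.sum() for p,m in pm)
    r=minimize(c,x0,method="Nelder-Mead",options=dict(initial_simplex=np.array([x0]+[np.add(x0,d) for d in([.01,0,0],[0,.01,0],[0,0,.15])]),xatol=1e-4,fatol=1e-4))
    return r.x[:2].round(4),np.degrees(r.x[2]).round(1),round(r.fun,3)
def mask(p,k,ctr,r=40):
    hsv=cv2.cvtColor(p["color"],cv2.COLOR_RGB2HSV); H,S,V=[hsv[...,i].astype(int) for i in range(3)]
    m={"bar":(S>140)&(V>90)&(H>=5)&(H<22),"tab":(S>130)&(V>80)&((H<6)|(H>172)),"box":(V>85)}[k]
    b=np.zeros(m.shape,np.uint8); x,y=np.round(ctr).astype(int); b[y-r:y+r,x-r:x+r]=m[y-r:y+r,x-r:x+r]
    n,l,st,_=cv2.connectedComponentsWithStats(b); return (l==1+np.argmax(st[1:,4])).astype(float)
E
python3 - <<'E'
from h import *
ps=[read_camera(n) for n in("top","scene")]
for k,X,x0,d in(("bar",[.51,.166,.09],[.51,.166,.72],(.05,.014,.064,.096)),("tab",[.5,-.2,.06],[.5,-.2,.17],(.024,.02,.0305,.0705)),("box",[.5,-.17,.03],[.5,-.17,.17],(.07,.15,0,.03))):
    pm=[(p,mask(p,k,pix(p,X),27 if k!="box" else 32)) for p in ps]; print(k,[m.sum() for _,m in pm],fit(pm,x0,d),fit(pm[:1],x0,d),fit(pm[1:],x0,d))
E
```

```text
bar [np.float64(96.0), np.float64(244.0)] (array([0.5051, 0.1664]), np.float64(40.3), np.float64(0.418)) (array([0.5072, 0.1686]), np.float64(44.3), np.float64(0.257)) (array([0.5044, 0.1647]), np.float64(36.5), np.float64(0.173))
tab [np.float64(52.0), np.float64(160.0)] (array([ 0.4987, -0.1994]), np.float64(9.8), np.float64(0.691)) (array([ 0.5023, -0.1983]), np.float64(12.3), np.float64(0.383)) (array([ 0.4935, -0.1998]), np.float64(7.3), np.float64(0.157))
box [np.float64(1126.0), np.float64(1681.0)] (array([ 0.4944, -0.1711]), np.float64(13.1), np.float64(0.259)) (array([ 0.4957, -0.1714]), np.float64(13.1), np.float64(0.075)) (array([ 0.4885, -0.1721]), np.float64(12.9), np.float64(0.095))
```

```bash
cat >> h.py <<'E'
from scipy.spatial.transform import Rotation as Ro
def go(x,y,z,yaw,cur=None):
    s=get_state(); q=s["orientation"]; R=Ro.from_quat([q[1],q[2],q[3],q[0]]); t=np.array(s["tcp_pos"])
    if cur: t,R=np.array(cur[:3]),Ro.from_euler("z",cur[3],degrees=True)*Ro.from_euler("x",180,degrees=True)
    T=Ro.from_euler("z",yaw,degrees=True)*Ro.from_euler("x",180,degrees=True)
    print("slide",(R.inv().apply(np.array([x,y,z])-t)*1000).round(1),"ang",(R.inv()*T).as_rotvec(degrees=True).round(2))
def st():
    s=get_state(); q=s["orientation"]; R=Ro.from_quat([q[1],q[2],q[3],q[0]]).as_matrix()
    print(round(s["clock"],2),"tcp",np.round(s["tcp_pos"],4),"yaw",np.degrees(np.arctan2(R[1,0],R[0,0])).round(2),"j6",round(np.degrees(s["joint_pos"][5]),1),"F",np.round(s["wrist_force"],2),"M",np.round(s["ft_torque"],3),"gap",round(s["finger_gap"],4),round(s["grip_force"],1))
E
python3 - <<'E'
from h import *
st()
go(.30,-.38,.242,81.7); go(.46,-.12,.242,150.7,(.30,-.38,.242,81.7)); go(.506,.167,.16,220,(.46,-.12,.242,150.7));
E
```

```text
0.8 tcp [ 0.1271 -0.5608  0.2424] yaw 12.77 j6 82.0 F [ 0.33 -0.62 -0.53] M [-0.039 -0.006 -0.003] gap 0.0854 0.0
slide [ 208.6 -138.2    0.3] ang [ 1.000e-02  1.000e-02 -6.893e+01]
slide [280.4 120.8   0. ] ang [  0.   0. -69.]
slide [100.3 272.8  82. ] ang [  0.    0.  -69.3]
```

Request:
jog_arm(
  moves=[
    {"slide": [21, -14, 0], "angular": [0, 0, -7], "fingers": 0},
    {"slide": [42, -28, 0], "angular": [0, 0, -14], "fingers": 0},
    {"slide": [63, -42, 0], "angular": [0, 0, -21], "fingers": 0},
    {"slide": [84, -56, 0], "angular": [0, 0, -28], "fingers": 0},
    {"slide": [105, -70, 0], "angular": [0, 0, -35], "fingers": 0},
    {"slide": [126, -84, 0], "angular": [0, 0, -42], "fingers": 0},
    {"slide": [147, -98, 0], "angular": [0, 0, -49], "fingers": 0},
    {"slide": [168, -112, 0], "angular": [0, 0, -56], "fingers": 0},
    {"slide": [189, -126, 0], "angular": [0, 0, -63], "fingers": 0},
    {"slide": [209, -138, 0], "angular": [0, 0, -69], "fingers": 0},
  ],
)

```text
clock: 1.63
tcp_pos: [0.3011, -0.3788, 0.2425]
orientation: [0.0, 0.754, 0.657, 0.0]
wrist_force: [0.1, -1.1, -0.3]
finger_gap: 0.0854
grip_force: 0.0
```

Request:
jog_arm(
  moves=[
    {"slide": [28, 12, 0], "angular": [0, 0, -7], "fingers": 0},
    {"slide": [56, 24, 0], "angular": [0, 0, -14], "fingers": 0},
    {"slide": [84, 36, 0], "angular": [0, 0, -21], "fingers": 0},
    {"slide": [112, 48, 0], "angular": [0, 0, -28], "fingers": 0},
    {"slide": [140, 60, 0], "angular": [0, 0, -35], "fingers": 0},
    {"slide": [168, 72, 0], "angular": [0, 0, -42], "fingers": 0},
    {"slide": [196, 84, 0], "angular": [0, 0, -49], "fingers": 0},
    {"slide": [224, 96, 0], "angular": [0, 0, -56], "fingers": 0},
    {"slide": [252, 108, 0], "angular": [0, 0, -63], "fingers": 0},
    {"slide": [280, 121, 0], "angular": [0, 0, -69], "fingers": 0},
  ],
)

```text
clock: 2.47
tcp_pos: [0.4608, -0.1188, 0.2426]
orientation: [0.0, 0.25, 0.968, -0.0]
wrist_force: [-0.1, -0.2, 0.9]
finger_gap: 0.0853
grip_force: 0.0
```

```bash
python3 -c "
from h import *
st(); go(.506,.167,.16,220)"
```

```text
2.47 tcp [ 0.4608 -0.1188  0.2426] yaw 151.1 j6 4.8 F [-0.07 -0.19  0.91] M [ 0.002 -0.023  0.075] gap 0.0853 0.0
slide [ 98.6 272.1  82.5] ang [-3.00e-02  3.00e-02 -6.89e+01]
```

Request:
jog_arm(
  moves=[
    {"slide": [10, 27, 8], "angular": [0, 0, -7]},
    {"slide": [20, 54, 16], "angular": [0, 0, -14]},
    {"slide": [30, 81, 24], "angular": [0, 0, -21]},
    {"slide": [40, 108, 32], "angular": [0, 0, -28]},
    {"slide": [50, 135, 40], "angular": [0, 0, -35]},
    {"slide": [60, 162, 48], "angular": [0, 0, -42]},
    {"slide": [70, 190, 56], "angular": [0, 0, -49]},
    {"slide": [80, 218, 64], "angular": [0, 0, -56]},
    {"slide": [90, 246, 74], "angular": [0, 0, -63]},
    {"slide": [98.6, 272, 82.5], "angular": [0, 0, -69]},
  ],
)

```text
schema error: expected keys fingers, slide, angular
```

Run:
```python
from h import *
st(); go(.506,.167,.082,220)
o=[]
for n,X in(("top",[.51,.166,.08]),("scene",[.51,.166,.08])):
    p=read_camera(n); u=np.round(pix(p,X)).astype(int); o.append(cv2.resize(p["color"][u[1]-50:u[1]+50,u[0]-40:u[0]+40],(400,500),interpolation=cv2.INTER_CUBIC))
cv2.imwrite("pics/near.png",cv2.cvtColor(np.hstack(o),cv2.COLOR_RGB2BGR))
```

```text
2.47 tcp [ 0.4608 -0.1188  0.2426] yaw 151.1 j6 4.8 F [-0.07 -0.19  0.91] M [ 0.002 -0.023  0.075] gap 0.0853 0.0
slide [ 98.6 272.1 160.5] ang [-3.00e-02  3.00e-02 -6.89e+01]
```

View pics/near.png

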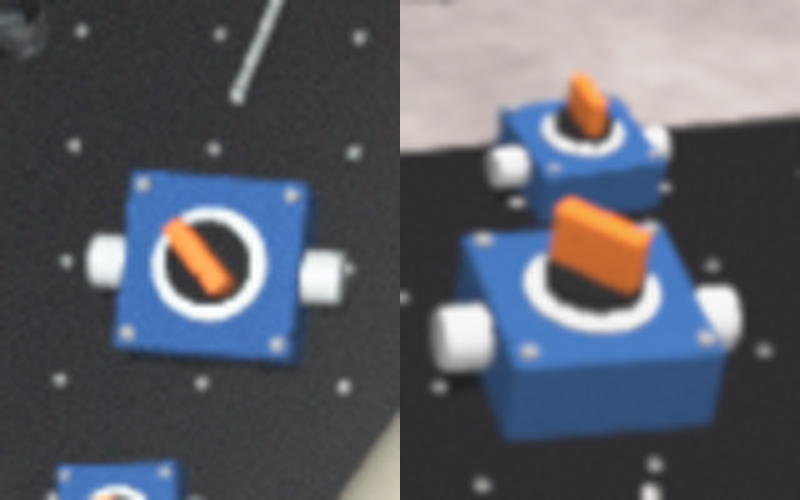

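The move was refused because rows without "fingers" aren't accepted. The picture shows the untouched knob, with the bar centre at about crop (198,257), at an angle of about 42°. I'll resend the move.

Request:
jog_arm(
  moves=[
    {"slide": [10, 27, 8], "angular": [0, 0, -7], "fingers": 0},
    {"slide": [20, 54, 16], "angular": [0, 0, -14], "fingers": 0},
    {"slide": [30, 81, 24], "angular": [0, 0, -21], "fingers": 0},
    {"slide": [40, 108, 32], "angular": [0, 0, -28], "fingers": 0},
    {"slide": [50, 135, 40], "angular": [0, 0, -35], "fingers": 0},
    {"slide": [60, 162, 48], "angular": [0, 0, -42], "fingers": 0},
    {"slide": [70, 190, 56], "angular": [0, 0, -49], "fingers": 0},
    {"slide": [80, 218, 64], "angular": [0, 0, -56], "fingers": 0},
    {"slide": [90, 246, 74], "angular": [0, 0, -63], "fingers": 0},
    {"slide": [98.6, 272, 82.5], "angular": [0, 0, -70], "fingers": 0},
  ],
)

```text
clock: 3.4
tcp_pos: [0.5071, 0.1661, 0.1594]
orientation: [0.0, -0.35, 0.937, -0.0]
wrist_force: [0.4, 0.0, -0.1]
finger_gap: 0.0852
grip_force: 0.0
```

Run:
```python
from h import *
st(); go(.506,.167,.08,221)
```

```text
3.4 tcp [0.5071 0.1661 0.1594] yaw -138.98 j6 -31.5 F [ 0.37  0.04 -0.14] M [-0.025 -0.019 -0.039] gap 0.0852 0.0
slide [ 0.3  1.4 79.4] ang [-0.02 -0.    0.02]
```

Request:
jog_arm(
  moves=[
    {"slide": [0, 1, 30], "angular": [0, 0, 0], "fingers": 0},
    {"slide": [0, 1, 55], "angular": [0, 0, 0], "fingers": 0},
    {"slide": [0, 1, 72], "angular": [0, 0, 0], "fingers": 0},
    {"slide": [0, 1, 79], "angular": [0, 0, 0], "fingers": 0},
    {"slide": [0, 1, 79], "angular": [0, 0, 0], "fingers": 0.6},
    {"slide": [0, 1, 79], "angular": [0, 0, 0], "fingers": 0.75},
    {"slide": [0, 1, 79], "angular": [0, 0, 0], "fingers": 1},
    {"slide": [0, 1, 79], "angular": [0, 0, 0], "fingers": 1},
    {"slide": [0, 1, 79], "angular": [0, 0, 0], "fingers": 1},
    {"slide": [0, 1, 79], "angular": [0, 0, 0], "fingers": 1},
  ],
  squeeze=20,
)

```text
clock: 4.23
tcp_pos: [0.506, 0.1672, 0.0818]
orientation: [0.0, -0.348, 0.937, 0.002]
wrist_force: [-9.8, 12.0, 14.8]
finger_gap: 0.0136
grip_force: 23.8
```

Run:
```python
from h import *
st()
```

```text
4.23 tcp [0.506  0.1672 0.0818] yaw -139.22 j6 -31.2 F [-9.76 11.99 14.84] M [2.51  1.978 0.021] gap 0.0136 23.8
```

Request:
jog_arm(
  moves=[
    {"slide": [0, 0.7, -2], "angular": [0, 0, 0], "fingers": 1},
    {"slide": [0, 1.3, -4], "angular": [0, 0, 0], "fingers": 1},
    {"slide": [0, 1.3, -4], "angular": [0, 0, 0], "fingers": 1},
  ],
  squeeze=20,
)

```text
clock: 4.48
tcp_pos: [0.5045, 0.1677, 0.0829]
orientation: [-0.001, -0.349, 0.937, 0.001]
wrist_force: [3.4, 3.7, -14.1]
finger_gap: 0.0134
grip_force: 21.4
```

Run:
```python
from h import *
st()
```

```text
4.48 tcp [0.5045 0.1677 0.0829] yaw -139.19 j6 -31.1 F [  3.43   3.69 -14.06] M [ 0.714 -0.486  0.026] gap 0.0134 21.4
```

Request:
jog_arm(
  moves=[
    {"slide": [0, 0, 0], "angular": [0, 0, 0], "fingers": 0.6},
    {"slide": [0, 0, 0], "angular": [0, 0, 0], "fingers": 0.6},
    {"slide": [0, 0, 0], "angular": [0, 0, 0], "fingers": 1},
    {"slide": [0, 0, 0], "angular": [0, 0, 0], "fingers": 1},
    {"slide": [0, 0, 0], "angular": [0, 0, 0], "fingers": 1},
    {"slide": [0, 0, 0], "angular": [0, 0, 0], "fingers": 1},
  ],
  squeeze=40,
)

```text
clock: 4.98
tcp_pos: [0.5054, 0.1677, 0.0857]
orientation: [0.0, -0.349, 0.937, 0.001]
wrist_force: [-4.3, 3.4, 6.0]
finger_gap: 0.0136
grip_force: 43.6
```

Run:
```python
from h import *
st()
```

```text
4.98 tcp [0.5054 0.1677 0.0857] yaw -139.21 j6 -31.1 F [-4.25  3.4   5.97] M [ 0.852  0.79  -0.029] gap 0.0136 43.6
```

Request:
jog_arm(
  moves=[
    {"slide": [0, 0, 0], "angular": [0, 0, -2], "fingers": 1},
    {"slide": [0, 0, 0], "angular": [0, 0, -4], "fingers": 1},
    {"slide": [0, 0, 0], "angular": [0, 0, -4], "fingers": 1},
  ],
)

```text
clock: 5.23
tcp_pos: [0.5053, 0.1677, 0.0857]
orientation: [0.0, -0.382, 0.924, 0.001]
wrist_force: [-4.0, 3.8, 6.1]
finger_gap: 0.013
grip_force: 43.7
```

```bash
python3 -c "
from h import *
st()"
```

```text
5.23 tcp [0.5053 0.1677 0.0857] yaw -135.14 j6 -35.2 F [-4.02  3.81  6.08] M [ 0.784  0.765 -0.122] gap 0.013 43.7
```

Request:
jog_arm(
  moves=[
    {"slide": [0, 0, 0], "angular": [0, 0, -2], "fingers": 1},
    {"slide": [0, 0, 0], "angular": [0, 0, -4], "fingers": 1},
    {"slide": [0, 0, 0], "angular": [0, 0, -4], "fingers": 1},
  ],
)

```text
clock: 5.48
tcp_pos: [0.5052, 0.1678, 0.0857]
orientation: [0.0, -0.414, 0.91, 0.001]
wrist_force: [-4.4, 3.5, 6.7]
finger_gap: 0.013
grip_force: 43.7
```

```bash
python3 -c "
from h import *
st()"
```

```text
5.48 tcp [0.5052 0.1678 0.0857] yaw -131.14 j6 -39.2 F [-4.39  3.47  6.71] M [ 0.848  0.846 -0.073] gap 0.013 43.7
```

Request:
jog_arm(
  moves=[
    {"slide": [0, 0, 0], "angular": [0, 0, -2], "fingers": 1},
    {"slide": [0, 0, 0], "angular": [0, 0, -4], "fingers": 1},
    {"slide": [0, 0, 0], "angular": [0, 0, -4], "fingers": 1},
  ],
)

```text
clock: 5.73
tcp_pos: [0.5054, 0.1678, 0.0857]
orientation: [0.001, -0.445, 0.895, 0.001]
wrist_force: [-4.3, 4.1, 6.1]
finger_gap: 0.0131
grip_force: 43.6
```

```bash
python3 -c "
from h import *
st()"
```

```text
5.73 tcp [0.5054 0.1678 0.0857] yaw -127.12 j6 -43.2 F [-4.27  4.09  6.13] M [0.882 0.815 0.001] gap 0.0131 43.6
```

Request:
jog_arm(
  moves=[
    {"slide": [0, 0, 0], "angular": [0, 0, -2], "fingers": 1},
    {"slide": [0, 0, 0], "angular": [0, 0, -4], "fingers": 1},
    {"slide": [0, 0, 0], "angular": [0, 0, -4], "fingers": 1},
  ],
)

```text
clock: 5.98
tcp_pos: [0.5053, 0.1678, 0.0857]
orientation: [0.001, -0.476, 0.879, 0.001]
wrist_force: [-4.3, 3.6, 6.3]
finger_gap: 0.0131
grip_force: 43.6
```

```bash
python3 -c "
from h import *
st()"
```

```text
5.98 tcp [0.5053 0.1678 0.0857] yaw -123.11 j6 -47.2 F [-4.32  3.57  6.33] M [0.907 0.784 0.015] gap 0.0131 43.6
```

Request:
jog_arm(
  moves=[
    {"slide": [0, 0, 0], "angular": [0, 0, -2], "fingers": 1},
    {"slide": [0, 0, 0], "angular": [0, 0, -4], "fingers": 1},
    {"slide": [0, 0, 0], "angular": [0, 0, -4], "fingers": 1},
  ],
)

```text
clock: 6.23
tcp_pos: [0.5053, 0.1679, 0.0857]
orientation: [0.001, -0.507, 0.862, 0.001]
wrist_force: [-3.9, 3.4, 5.6]
finger_gap: 0.0131
grip_force: 43.7
```

```bash
python3 -c "
from h import *
st()"
```

```text
6.23 tcp [0.5053 0.1679 0.0857] yaw -119.11 j6 -51.2 F [-3.92  3.42  5.59] M [0.846 0.751 0.033] gap 0.0131 43.7
```

Request:
jog_arm(
  moves=[
    {"slide": [0, 0, 0], "angular": [0, 0, -2], "fingers": 1},
    {"slide": [0, 0, 0], "angular": [0, 0, -4], "fingers": 1},
    {"slide": [0, 0, 0], "angular": [0, 0, -4], "fingers": 1},
  ],
)

```text
clock: 6.48
tcp_pos: [0.5052, 0.1678, 0.0857]
orientation: [0.001, -0.536, 0.844, 0.001]
wrist_force: [-4.1, 4.0, 6.3]
finger_gap: 0.0132
grip_force: 43.7
```

```bash
python3 -c "
from h import *
st()"
```

```text
6.48 tcp [0.5052 0.1678 0.0857] yaw -115.14 j6 -55.2 F [-4.13  3.96  6.34] M [ 0.916  0.855 -0.135] gap 0.0132 43.7
```

Request:
jog_arm(
  moves=[
    {"slide": [0, 0, 0], "angular": [0, 0, -2], "fingers": 1},
    {"slide": [0, 0, 0], "angular": [0, 0, -4], "fingers": 1},
    {"slide": [0, 0, 0], "angular": [0, 0, -4], "fingers": 1},
  ],
)

```text
clock: 6.73
tcp_pos: [0.5051, 0.1679, 0.0857]
orientation: [0.001, -0.565, 0.825, 0.001]
wrist_force: [-5.1, 5.0, 6.3]
finger_gap: 0.0132
grip_force: 43.8
```

```bash
python3 -c "
from h import *
st()"
```

```text
6.73 tcp [0.5051 0.1679 0.0857] yaw -111.13 j6 -59.2 F [-5.11  4.96  6.28] M [ 0.984  0.857 -0.061] gap 0.0132 43.8
```

Request:
jog_arm(
  moves=[
    {"slide": [0, 0, 0], "angular": [0, 0, -2], "fingers": 1},
    {"slide": [0, 0, 0], "angular": [0, 0, -4], "fingers": 1},
    {"slide": [0, 0, 0], "angular": [0, 0, -4], "fingers": 1},
  ],
)

```text
clock: 6.98
tcp_pos: [0.5053, 0.1679, 0.0857]
orientation: [0.001, -0.594, 0.804, 0.001]
wrist_force: [-3.2, 3.7, 5.6]
finger_gap: 0.0129
grip_force: 43.6
```

```bash
python3 -c "
from h import *
st()"
```

```text
6.98 tcp [0.5053 0.1679 0.0857] yaw -107.11 j6 -63.2 F [-3.21  3.74  5.63] M [ 0.94   0.861 -0.013] gap 0.0129 43.6
```

Request:
jog_arm(
  moves=[
    {"slide": [0, 0, 0], "angular": [0, 0, -2], "fingers": 1},
    {"slide": [0, 0, 0], "angular": [0, 0, -4], "fingers": 1},
    {"slide": [0, 0, 0], "angular": [0, 0, -4], "fingers": 1},
  ],
)

```text
clock: 7.23
tcp_pos: [0.5053, 0.1679, 0.0857]
orientation: [0.001, -0.622, 0.783, 0.001]
wrist_force: [-5.0, 3.9, 6.5]
finger_gap: 0.013
grip_force: 43.6
```

```bash
python3 -c "
from h import *
st()"
```

```text
7.23 tcp [0.5053 0.1679 0.0857] yaw -103.11 j6 -67.2 F [-5.03  3.87  6.49] M [ 0.935  0.863 -0.039] gap 0.013 43.6
```

Request:
jog_arm(
  moves=[
    {"slide": [0, 0, 0], "angular": [0, 0, 0], "fingers": 1},
  ],
)

```text
clock: 7.32
tcp_pos: [0.5052, 0.1679, 0.0856]
orientation: [0.001, -0.621, 0.784, 0.001]
wrist_force: [-3.0, 3.9, 5.7]
finger_gap: 0.0128
grip_force: 43.6
```

```bash
python3 -c "
from h import *
for i in range(8):
    read_camera('top'); st()" | grep -o '^[0-9.]* \|yaw.*j6\|M .*'|paste - - -
```

```text
7.37 	yaw -103.19 j6	M [0.964 0.822 0.003] gap 0.0131 43.6
7.42 	yaw -103.19 j6	M [0.984 0.823 0.019] gap 0.0132 43.6
7.47 	yaw -103.19 j6	M [0.96  0.778 0.021] gap 0.0126 43.6
7.52 	yaw -103.19 j6	M [ 0.987  0.823 -0.006] gap 0.0131 43.6
7.57 	yaw -103.19 j6	M [ 0.986  0.797 -0.049] gap 0.0131 43.6
7.62 	yaw -103.19 j6	M [0.995 0.807 0.03 ] gap 0.013 43.6
7.67 	yaw -103.19 j6	M [0.974 0.808 0.015] gap 0.0131 43.6
7.72 	yaw -103.19 j6	M [ 0.971  0.853 -0.037] gap 0.0131 43.6
```

Request:
jog_arm(
  moves=[
    {"slide": [0, 0, 0], "angular": [0, 0, -1], "fingers": 1},
    {"slide": [0, 0, 0], "angular": [0, 0, -2], "fingers": 1},
  ],
)

```text
clock: 7.88
tcp_pos: [0.5052, 0.168, 0.0857]
orientation: [0.001, -0.635, 0.772, 0.001]
wrist_force: [-3.9, 4.8, 6.1]
finger_gap: 0.0133
grip_force: 43.7
```

```bash
python3 -c "
from h import *
for i in range(3):
    read_camera('top'); st()" | grep -o '^[0-9.]* \|yaw.*j6\|M .*'|paste - - -
```

```text
7.93 	yaw -101.09 j6	M [ 0.988  0.852 -0.024] gap 0.0133 43.7
7.98 	yaw -101.16 j6	M [0.945 0.818 0.019] gap 0.0126 43.7
8.03 	yaw -101.19 j6	M [0.977 0.796 0.057] gap 0.0131 43.7
```

Request:
jog_arm(
  moves=[
    {"slide": [0, 0, 0], "angular": [0, 0, -1], "fingers": 1},
    {"slide": [0, 0, 0], "angular": [0, 0, -2], "fingers": 1},
  ],
)

```text
clock: 8.2
tcp_pos: [0.5052, 0.168, 0.0857]
orientation: [0.001, -0.649, 0.761, 0.001]
wrist_force: [-3.4, 4.3, 7.4]
finger_gap: 0.0134
grip_force: 43.7
```

```bash
python3 -c "
from h import *
for i in range(3):
    read_camera('top'); st()" | grep -o '^[0-9.]* \|yaw.*j6\|M .*'|paste - - -
```

```text
8.25 	yaw -99.09 j6	M [0.938 0.817 0.002] gap 0.013 43.7
8.3 	yaw -99.17 j6	M [ 0.992  0.843 -0.01 ] gap 0.0127 43.7
8.35 	yaw -99.19 j6	M [ 1.008e+00  8.230e-01 -1.000e-03] gap 0.0131 43.7
```

```bash
cat > m.py <<'E'
from h import *
M=[]
for i in range(2):
    read_camera('top'); s=get_state(); M.append(s["ft_torque"][2])
q=s["orientation"]; R=Ro.from_quat([q[1],q[2],q[3],q[0]]).as_matrix()
print(round(s["clock"],2),"yaw",np.degrees(np.arctan2(R[1,0],R[0,0])).round(2),"Mz",np.round(M,3),"F",np.round(s["wrist_force"],1))
E
python3 m.py
```

```text
8.45 yaw -99.19 Mz [0.003 0.018] F [-4.   4.5  6.3]
```

Request:
jog_arm(
  moves=[
    {"slide": [0, 0, 0], "angular": [0, 0, -2], "fingers": 1},
    {"slide": [0, 0, 0], "angular": [0, 0, -2], "fingers": 1},
  ],
)

```text
clock: 8.62
tcp_pos: [0.5052, 0.168, 0.0857]
orientation: [0.001, -0.662, 0.75, 0.001]
wrist_force: [-3.1, 5.3, 6.1]
finger_gap: 0.0131
grip_force: 43.7
```

```bash
python3 m.py
```

```text
8.72 yaw -97.2 Mz [-0.022 -0.026] F [-4.8  4.5  5.9]
```

Request:
jog_arm(
  moves=[
    {"slide": [0, 0, 0], "angular": [0, 0, -2], "fingers": 1},
    {"slide": [0, 0, 0], "angular": [0, 0, -2], "fingers": 1},
  ],
)

```text
clock: 8.88
tcp_pos: [0.5051, 0.1679, 0.0857]
orientation: [0.001, -0.675, 0.738, 0.001]
wrist_force: [-4.5, 3.9, 6.2]
finger_gap: 0.0126
grip_force: 43.7
```

```bash
python3 m.py
```

```text
8.98 yaw -95.21 Mz [-0.196 -0.164] F [-4.5  3.9  5.9]
```

Request:
jog_arm(
  moves=[
    {"slide": [0, 0, 0], "angular": [0, 0, -2], "fingers": 1},
    {"slide": [0, 0, 0], "angular": [0, 0, -2], "fingers": 1},
  ],
)

```text
clock: 9.15
tcp_pos: [0.505, 0.1679, 0.0856]
orientation: [0.001, -0.687, 0.726, 0.001]
wrist_force: [-3.6, 5.1, 6.2]
finger_gap: 0.013
grip_force: 43.8
```

```bash
python3 m.py
```

```text
9.25 yaw -93.22 Mz [-0.206 -0.195] F [-4.   4.2  6.6]
```

Request:
jog_arm(
  moves=[
    {"slide": [0, 0, 0], "angular": [0, 0, -1], "fingers": 1},
    {"slide": [0, 0, 0], "angular": [0, 0, -1], "fingers": 1},
  ],
)

```text
clock: 9.42
tcp_pos: [0.505, 0.1679, 0.0857]
orientation: [0.001, -0.693, 0.72, 0.001]
wrist_force: [-4.6, 4.2, 6.9]
finger_gap: 0.0129
grip_force: 43.8
```

```bash
python3 m.py
```

```text
9.52 yaw -92.22 Mz [-0.225 -0.237] F [-4.8  4.4  6.5]
```

Request:
jog_arm(
  moves=[
    {"slide": [0, 0, 0], "angular": [0, 0, -1], "fingers": 1},
    {"slide": [0, 0, 0], "angular": [0, 0, -1], "fingers": 1},
  ],
)

```text
clock: 9.68
tcp_pos: [0.505, 0.1679, 0.0857]
orientation: [0.001, -0.7, 0.714, 0.001]
wrist_force: [-3.8, 4.8, 6.3]
finger_gap: 0.0131
grip_force: 43.8
```

```bash
python3 m.py
```

```text
9.78 yaw -91.21 Mz [-0.146 -0.144] F [-5.   3.7  7.2]
```

Request:
jog_arm(
  moves=[
    {"slide": [0, 0, 0], "angular": [0, 0, -1], "fingers": 1},
    {"slide": [0, 0, 0], "angular": [0, 0, -1], "fingers": 1},
  ],
)

```text
clock: 9.95
tcp_pos: [0.505, 0.168, 0.0856]
orientation: [0.001, -0.706, 0.708, 0.001]
wrist_force: [-4.4, 4.1, 6.6]
finger_gap: 0.0134
grip_force: 43.8
```

```bash
python3 m.py
```

```text
10.05 yaw -90.2 Mz [-0.132 -0.099] F [-4.8  4.9  6.4]
```

Request:
jog_arm(
  moves=[
    {"slide": [0, 0, 0], "angular": [0, 0, -2], "fingers": 1},
    {"slide": [0, 0, 0], "angular": [0, 0, -2], "fingers": 1},
  ],
)

```text
clock: 10.22
tcp_pos: [0.505, 0.168, 0.0857]
orientation: [-0.001, 0.719, -0.695, -0.001]
wrist_force: [-4.5, 5.3, 6.7]
finger_gap: 0.0129
grip_force: 43.8
```

```bash
python3 m.py
```

```text
10.32 yaw -88.19 Mz [0.035 0.033] F [-4.8  4.6  6.5]
```

Request:
jog_arm(
  moves=[
    {"slide": [0, 0, 0], "angular": [0, 0, -2], "fingers": 1},
    {"slide": [0, 0, 0], "angular": [0, 0, -2], "fingers": 1},
  ],
)

```text
clock: 10.48
tcp_pos: [0.5052, 0.168, 0.0857]
orientation: [-0.001, 0.731, -0.683, -0.001]
wrist_force: [-4.7, 4.2, 6.0]
finger_gap: 0.0133
grip_force: 43.6
```

```bash
python3 m.py
```

```text
10.58 yaw -86.19 Mz [-0.013  0.026] F [-4.9  5.6  5.9]
```

Request:
jog_arm(
  moves=[
    {"slide": [0, 0, 0], "angular": [0, 0, -2], "fingers": 1},
    {"slide": [0, 0, 0], "angular": [0, 0, -2], "fingers": 1},
  ],
)

```text
clock: 10.75
tcp_pos: [0.5051, 0.168, 0.0857]
orientation: [-0.001, 0.743, -0.67, -0.001]
wrist_force: [-4.9, 4.0, 7.9]
finger_gap: 0.0133
grip_force: 43.7
```

```bash
python3 m.py
```

```text
10.85 yaw -84.18 Mz [0.034 0.017] F [-4.3  4.2  6.6]
```

Request:
jog_arm(
  moves=[
    {"slide": [0, 0, 0], "angular": [0, 0, -1.5], "fingers": 1},
    {"slide": [0, 0, 0], "angular": [0, 0, -1.5], "fingers": 1},
  ],
)

```text
clock: 11.02
tcp_pos: [0.5051, 0.168, 0.0856]
orientation: [-0.001, 0.751, -0.66, -0.001]
wrist_force: [-3.0, 4.1, 6.4]
finger_gap: 0.0131
grip_force: 43.7
```

```bash
python3 m.py
```

```text
11.12 yaw -82.68 Mz [0.025 0.015] F [-4.2  4.8  6.9]
```

Request:
jog_arm(
  moves=[
    {"slide": [0, 0, 0], "angular": [0, 0, -2], "fingers": 1},
    {"slide": [0, 0, 0], "angular": [0, 0, -2], "fingers": 1},
  ],
)

```text
clock: 11.28
tcp_pos: [0.5051, 0.168, 0.0856]
orientation: [-0.001, 0.763, -0.647, -0.001]
wrist_force: [-4.5, 3.9, 6.6]
finger_gap: 0.0134
grip_force: 43.7
```

```bash
python3 m.py
```

```text
11.38 yaw -80.69 Mz [-0.028 -0.008] F [-4.1  4.5  6.7]
```

Request:
jog_arm(
  moves=[
    {"slide": [0, 0, 0], "angular": [0, 0, -2], "fingers": 1},
    {"slide": [0, 0, 0], "angular": [0, 0, -2], "fingers": 1},
  ],
)

```text
clock: 11.55
tcp_pos: [0.5051, 0.168, 0.0856]
orientation: [-0.001, 0.774, -0.633, -0.001]
wrist_force: [-4.3, 4.5, 7.1]
finger_gap: 0.013
grip_force: 43.8
```

```bash
python3 m.py
```

```text
11.65 yaw -78.68 Mz [ 0.006 -0.025] F [-4.2  5.   6. ]
```

Request:
jog_arm(
  moves=[
    {"slide": [0, 0, 0], "angular": [0, 0, -1.5], "fingers": 1},
    {"slide": [0, 0, 0], "angular": [0, 0, -1.5], "fingers": 1},
  ],
)

```text
clock: 11.82
tcp_pos: [0.5051, 0.168, 0.0857]
orientation: [-0.001, 0.782, -0.623, -0.001]
wrist_force: [-3.7, 4.9, 6.1]
finger_gap: 0.0128
grip_force: 43.8
```

```bash
python3 m.py
```

```text
11.92 yaw -77.19 Mz [ 0.001 -0.002] F [-4.7  5.2  6.9]
```

Request:
jog_arm(
  moves=[
    {"slide": [0, 0, 0], "angular": [0, 0, -1], "fingers": 1},
    {"slide": [0, 0, 0], "angular": [0, 0, -1], "fingers": 1},
  ],
)

```text
clock: 12.08
tcp_pos: [0.505, 0.168, 0.0857]
orientation: [-0.001, 0.787, -0.617, -0.001]
wrist_force: [-4.7, 5.4, 7.2]
finger_gap: 0.0131
grip_force: 43.8
```

```bash
python3 m.py
```

```text
12.18 yaw -76.2 Mz [-0.113 -0.095] F [-4.2  5.   7.2]
```

Torque is starting again at 63°. From here I'll use 1° steps.

Request:
jog_arm(
  moves=[
    {"slide": [0, 0, 0], "angular": [0, 0, -1], "fingers": 1},
    {"slide": [0, 0, 0], "angular": [0, 0, -1], "fingers": 1},
  ],
)

```text
clock: 12.35
tcp_pos: [0.505, 0.168, 0.0856]
orientation: [-0.001, 0.792, -0.61, -0.001]
wrist_force: [-4.9, 4.9, 6.8]
finger_gap: 0.0131
grip_force: 43.8
```

```bash
python3 m.py
```

```text
12.45 yaw -75.21 Mz [-0.134 -0.205] F [-5.2  4.2  7.3]
```

Request:
jog_arm(
  moves=[
    {"slide": [0, 0, 0], "angular": [0, 0, -1], "fingers": 1},
    {"slide": [0, 0, 0], "angular": [0, 0, -1], "fingers": 1},
  ],
)

```text
clock: 12.62
tcp_pos: [0.5049, 0.168, 0.0856]
orientation: [-0.001, 0.798, -0.603, -0.001]
wrist_force: [-5.3, 4.7, 6.7]
finger_gap: 0.0127
grip_force: 43.8
```

```bash
python3 m.py
```

```text
12.72 yaw -74.22 Mz [-0.264 -0.198] F [-4.6  4.7  8. ]
```

Request:
jog_arm(
  moves=[
    {"slide": [0, 0, 0], "angular": [0, 0, -1], "fingers": 1},
    {"slide": [0, 0, 0], "angular": [0, 0, -1], "fingers": 1},
  ],
)

```text
clock: 12.88
tcp_pos: [0.5049, 0.168, 0.0857]
orientation: [-0.001, 0.803, -0.596, -0.001]
wrist_force: [-4.7, 4.5, 7.7]
finger_gap: 0.0127
grip_force: 44.0
```

```bash
python3 m.py
```

```text
12.98 yaw -73.24 Mz [-0.408 -0.498] F [-4.3  4.7  6.3]
```

Request:
jog_arm(
  moves=[
    {"slide": [0, 0, 0], "angular": [0, 0, -1], "fingers": 1},
    {"slide": [0, 0, 0], "angular": [0, 0, -1], "fingers": 1},
  ],
)

```text
clock: 13.15
tcp_pos: [0.5048, 0.168, 0.0857]
orientation: [-0.001, 0.808, -0.589, -0.001]
wrist_force: [-4.6, 5.3, 7.8]
finger_gap: 0.0131
grip_force: 44.3
```

```bash
python3 m.py
```

```text
13.25 yaw -72.26 Mz [-0.587 -0.586] F [-4.9  6.5  7.2]
```

Request:
jog_arm(
  moves=[
    {"slide": [0, 0, 0], "angular": [0, 0, 2], "fingers": 1},
    {"slide": [0, 0, 0], "angular": [0, 0, 4], "fingers": 1},
    {"slide": [0, 0, 0], "angular": [0, 0, 4], "fingers": 1},
    {"slide": [0, 0, 0], "angular": [0, 0, 4], "fingers": 1},
  ],
)

```text
clock: 13.58
tcp_pos: [0.505, 0.168, 0.0856]
orientation: [-0.001, 0.787, -0.617, -0.001]
wrist_force: [-3.6, 4.3, 7.2]
finger_gap: 0.0136
grip_force: 43.8
```

```bash
python3 m.py
```

```text
13.68 yaw -76.21 Mz [-0.157 -0.161] F [-4.5  4.3  6.6]
```

Request:
jog_arm(
  moves=[
    {"slide": [0, 0, 0], "angular": [0, 0, 3], "fingers": 1},
    {"slide": [0, 0, 0], "angular": [0, 0, 3], "fingers": 1},
  ],
)

```text
clock: 13.85
tcp_pos: [0.5051, 0.168, 0.0856]
orientation: [-0.001, 0.77, -0.638, -0.001]
wrist_force: [-5.0, 4.5, 6.6]
finger_gap: 0.013
grip_force: 43.7
```

```bash
python3 m.py
```

```text
13.95 yaw -79.19 Mz [-0.014 -0.029] F [-4.  4.  7.]
```

Request:
jog_arm(
  moves=[
    {"slide": [0, 0, 0], "angular": [0, 0, 3], "fingers": 1},
    {"slide": [0, 0, 0], "angular": [0, 0, 3], "fingers": 1},
  ],
)

```text
clock: 14.12
tcp_pos: [0.5051, 0.168, 0.0857]
orientation: [-0.001, 0.753, -0.658, -0.001]
wrist_force: [-5.0, 4.3, 6.8]
finger_gap: 0.0133
grip_force: 43.7
```

```bash
python3 m.py
```

```text
14.22 yaw -82.2 Mz [-0.018 -0.042] F [-4.2  4.5  6.1]
```

Request:
jog_arm(
  moves=[
    {"slide": [0, 0, 0], "angular": [0, 0, 3], "fingers": 1},
    {"slide": [0, 0, 0], "angular": [0, 0, 3], "fingers": 1},
  ],
)

```text
clock: 14.38
tcp_pos: [0.5051, 0.168, 0.0857]
orientation: [-0.001, 0.735, -0.678, -0.001]
wrist_force: [-5.8, 3.1, 6.2]
finger_gap: 0.0133
grip_force: 43.7
```

```bash
python3 m.py
```

```text
14.48 yaw -85.2 Mz [-0.045  0.002] F [-4.2  4.9  6.6]
```

Request:
jog_arm(
  moves=[
    {"slide": [0, 0, 0], "angular": [0, 0, 3], "fingers": 1},
    {"slide": [0, 0, 0], "angular": [0, 0, 3], "fingers": 1},
  ],
)

```text
clock: 14.65
tcp_pos: [0.5051, 0.168, 0.0857]
orientation: [-0.001, 0.717, -0.697, -0.001]
wrist_force: [-5.0, 4.3, 6.9]
finger_gap: 0.0131
grip_force: 43.7
```

```bash
python3 m.py
```

```text
14.75 yaw -88.19 Mz [-0.04   0.008] F [-4.9  4.6  6.7]
```

Request:
jog_arm(
  moves=[
    {"slide": [0, 0, 0], "angular": [0, 0, 3], "fingers": 1},
    {"slide": [0, 0, 0], "angular": [0, 0, 3], "fingers": 1},
  ],
)

```text
clock: 14.92
tcp_pos: [0.5051, 0.1679, 0.0857]
orientation: [0.001, -0.699, 0.715, 0.001]
wrist_force: [-3.4, 4.3, 6.4]
finger_gap: 0.013
grip_force: 43.7
```

```bash
python3 m.py
```

```text
15.02 yaw -91.2 Mz [0.016 0.002] F [-4.   3.6  5.3]
```

Request:
jog_arm(
  moves=[
    {"slide": [0, 0, 0], "angular": [0, 0, 3], "fingers": 1},
    {"slide": [0, 0, 0], "angular": [0, 0, 3], "fingers": 1},
  ],
)

```text
clock: 15.18
tcp_pos: [0.5052, 0.1679, 0.0857]
orientation: [0.001, -0.68, 0.733, 0.001]
wrist_force: [-4.3, 4.1, 7.4]
finger_gap: 0.013
grip_force: 43.7
```

```bash
python3 m.py
```

```text
15.28 yaw -94.2 Mz [ 0.034 -0.035] F [-4.6  4.   7.5]
```

Request:
jog_arm(
  moves=[
    {"slide": [0, 0, 0], "angular": [0, 0, 3], "fingers": 1},
    {"slide": [0, 0, 0], "angular": [0, 0, 3], "fingers": 1},
  ],
)

```text
clock: 15.45
tcp_pos: [0.5052, 0.1679, 0.0857]
orientation: [0.001, -0.661, 0.751, 0.001]
wrist_force: [-3.6, 4.4, 6.9]
finger_gap: 0.0129
grip_force: 43.7
```

```bash
python3 m.py
```

```text
15.55 yaw -97.2 Mz [-0.015 -0.007] F [-4.   4.7  6.5]
```

Request:
jog_arm(
  moves=[
    {"slide": [0, 0, 0], "angular": [0, 0, 3], "fingers": 1},
    {"slide": [0, 0, 0], "angular": [0, 0, 3], "fingers": 1},
  ],
)

```text
clock: 15.72
tcp_pos: [0.5052, 0.1679, 0.0857]
orientation: [0.001, -0.641, 0.768, 0.001]
wrist_force: [-4.6, 4.0, 6.2]
finger_gap: 0.0132
grip_force: 43.7
```

```bash
python3 m.py
```

```text
15.82 yaw -100.2 Mz [-0.025 -0.018] F [-3.7  3.1  7.2]
```

Request:
jog_arm(
  moves=[
    {"slide": [0, 0, 0], "angular": [0, 0, 3], "fingers": 1},
    {"slide": [0, 0, 0], "angular": [0, 0, 3], "fingers": 1},
  ],
)

```text
clock: 15.98
tcp_pos: [0.5052, 0.1679, 0.0857]
orientation: [0.001, -0.62, 0.784, 0.001]
wrist_force: [-4.6, 4.4, 7.3]
finger_gap: 0.0134
grip_force: 43.7
```

```bash
python3 m.py
```

```text
16.08 yaw -103.2 Mz [-0.009 -0.048] F [-3.3  4.8  6.5]
```

Request:
jog_arm(
  moves=[
    {"slide": [0, 0, 0], "angular": [0, 0, 3], "fingers": 1},
    {"slide": [0, 0, 0], "angular": [0, 0, 3], "fingers": 1},
  ],
)

```text
clock: 16.25
tcp_pos: [0.5052, 0.1679, 0.0857]
orientation: [0.001, -0.6, 0.8, 0.001]
wrist_force: [-3.3, 4.9, 7.1]
finger_gap: 0.0134
grip_force: 43.7
```

```bash
python3 m.py
```

```text
16.35 yaw -106.19 Mz [0.054 0.119] F [-3.8  5.   6.9]
```

Request:
jog_arm(
  moves=[
    {"slide": [0, 0, 0], "angular": [0, 0, 3], "fingers": 1},
    {"slide": [0, 0, 0], "angular": [0, 0, 3], "fingers": 1},
  ],
)

```text
clock: 16.52
tcp_pos: [0.5052, 0.168, 0.0857]
orientation: [0.001, -0.579, 0.816, 0.001]
wrist_force: [-3.4, 3.9, 5.9]
finger_gap: 0.0132
grip_force: 43.7
```

```bash
python3 m.py
```

```text
16.62 yaw -109.17 Mz [0.189 0.248] F [-4.   4.4  6.7]
```

Request:
jog_arm(
  moves=[
    {"slide": [0, 0, 0], "angular": [0, 0, 3], "fingers": 1},
    {"slide": [0, 0, 0], "angular": [0, 0, 3], "fingers": 1},
  ],
)

```text
clock: 16.78
tcp_pos: [0.5051, 0.1679, 0.0857]
orientation: [0.001, -0.557, 0.83, 0.001]
wrist_force: [-3.6, 4.3, 7.3]
finger_gap: 0.0132
grip_force: 43.8
```

```bash
python3 m.py
```

```text
16.88 yaw -112.18 Mz [0.048 0.1  ] F [-4.4  4.3  6.8]
```

Request:
jog_arm(
  moves=[
    {"slide": [0, 0, 0], "angular": [0, 0, 3], "fingers": 1},
    {"slide": [0, 0, 0], "angular": [0, 0, 3], "fingers": 1},
  ],
)

```text
clock: 17.05
tcp_pos: [0.5053, 0.1679, 0.0857]
orientation: [0.001, -0.535, 0.845, 0.001]
wrist_force: [-5.0, 4.4, 5.5]
finger_gap: 0.0135
grip_force: 43.6
```

```bash
python3 m.py
```

```text
17.15 yaw -115.2 Mz [-0.003 -0.015] F [-3.6  5.1  6.7]
```

Request:
jog_arm(
  moves=[
    {"slide": [0, 0, 0], "angular": [0, 0, 3], "fingers": 1},
    {"slide": [0, 0, 0], "angular": [0, 0, 3], "fingers": 1},
  ],
)

```text
clock: 17.32
tcp_pos: [0.5053, 0.1679, 0.0857]
orientation: [0.001, -0.513, 0.859, 0.001]
wrist_force: [-3.3, 3.7, 6.3]
finger_gap: 0.0129
grip_force: 43.6
```

```bash
python3 m.py
```

```text
17.42 yaw -118.2 Mz [ 0.025 -0.014] F [-3.7  4.1  5.8]
```

Click 1 was felt from -105 to -114.

Request:
jog_arm(
  moves=[
    {"slide": [0, 0, 0], "angular": [0, 0, 3], "fingers": 1},
    {"slide": [0, 0, 0], "angular": [0, 0, 5], "fingers": 1},
    {"slide": [0, 0, 0], "angular": [0, 0, 5], "fingers": 1},
  ],
)

```text
clock: 17.67
tcp_pos: [0.5053, 0.1678, 0.0857]
orientation: [0.001, -0.475, 0.88, 0.001]
wrist_force: [-3.3, 4.2, 6.5]
finger_gap: 0.0134
grip_force: 43.7
```

```bash
python3 m.py
```

```text
17.77 yaw -123.2 Mz [-0.056  0.022] F [-3.   4.1  5.6]
```

Request:
jog_arm(
  moves=[
    {"slide": [0, 0, 0], "angular": [0, 0, 3], "fingers": 1},
    {"slide": [0, 0, 0], "angular": [0, 0, 3], "fingers": 1},
  ],
)

```text
clock: 17.93
tcp_pos: [0.5053, 0.1678, 0.0857]
orientation: [0.001, -0.452, 0.892, 0.001]
wrist_force: [-2.9, 3.7, 5.6]
finger_gap: 0.0133
grip_force: 43.7
```

```bash
python3 m.py
```

```text
18.03 yaw -126.19 Mz [0.073 0.142] F [-4.5  4.4  5.9]
```

Request:
jog_arm(
  moves=[
    {"slide": [0, 0, 0], "angular": [0, 0, 3], "fingers": 1},
    {"slide": [0, 0, 0], "angular": [0, 0, 3], "fingers": 1},
  ],
)

```text
clock: 18.2
tcp_pos: [0.5052, 0.1678, 0.0857]
orientation: [0.0, -0.428, 0.904, 0.001]
wrist_force: [-3.6, 3.1, 5.9]
finger_gap: 0.013
grip_force: 43.7
```

```bash
python3 m.py
```

```text
18.3 yaw -129.17 Mz [0.199 0.235] F [-3.3  4.3  6.6]
```

Request:
jog_arm(
  moves=[
    {"slide": [0, 0, 0], "angular": [0, 0, 3], "fingers": 1},
    {"slide": [0, 0, 0], "angular": [0, 0, 3], "fingers": 1},
  ],
)

```text
clock: 18.47
tcp_pos: [0.5051, 0.1678, 0.0857]
orientation: [0.0, -0.404, 0.915, 0.001]
wrist_force: [-4.2, 4.1, 6.2]
finger_gap: 0.0132
grip_force: 43.8
```

```bash
python3 m.py
```

```text
18.57 yaw -132.19 Mz [ 0.057 -0.044] F [-3.8  3.8  6.3]
```

Request:
jog_arm(
  moves=[
    {"slide": [0, 0, 0], "angular": [0, 0, 4], "fingers": 1},
    {"slide": [0, 0, 0], "angular": [0, 0, 4], "fingers": 1},
  ],
)

```text
clock: 18.73
tcp_pos: [0.5054, 0.1677, 0.0856]
orientation: [0.0, -0.372, 0.928, 0.001]
wrist_force: [-3.6, 3.6, 5.2]
finger_gap: 0.0131
grip_force: 43.6
```

```bash
python3 m.py
```

```text
18.83 yaw -136.2 Mz [-0.005 -0.022] F [-4.2  4.6  5.8]
```

Request:
jog_arm(
  moves=[
    {"slide": [0, 0, 0], "angular": [0, 0, 4], "fingers": 1},
    {"slide": [0, 0, 0], "angular": [0, 0, 4], "fingers": 1},
  ],
)

```text
clock: 19.0
tcp_pos: [0.5054, 0.1677, 0.0857]
orientation: [0.0, -0.339, 0.941, 0.001]
wrist_force: [-3.0, 3.8, 6.7]
finger_gap: 0.0132
grip_force: 43.6
```

```bash
python3 m.py
```

```text
19.1 yaw -140.21 Mz [0.055 0.003] F [-2.9  3.1  6.4]
```

Click 2 was felt from -125 to -132. On to click 3.

Request:
jog_arm(
  moves=[
    {"slide": [0, 0, 0], "angular": [0, 0, 3], "fingers": 1},
    {"slide": [0, 0, 0], "angular": [0, 0, 3], "fingers": 1},
  ],
)

```text
clock: 19.27
tcp_pos: [0.5054, 0.1677, 0.0857]
orientation: [0.0, -0.315, 0.949, 0.001]
wrist_force: [-3.7, 3.5, 5.1]
finger_gap: 0.0132
grip_force: 43.7
```

```bash
python3 m.py
```

```text
19.37 yaw -143.2 Mz [0.009 0.026] F [-3.3  2.8  7.2]
```

Request:
jog_arm(
  moves=[
    {"slide": [0, 0, 0], "angular": [0, 0, 3], "fingers": 1},
    {"slide": [0, 0, 0], "angular": [0, 0, 3], "fingers": 1},
  ],
)

```text
clock: 19.53
tcp_pos: [0.5053, 0.1677, 0.0856]
orientation: [0.0, -0.29, 0.957, 0.001]
wrist_force: [-4.7, 3.9, 5.8]
finger_gap: 0.0131
grip_force: 43.7
```

```bash
python3 m.py
```

```text
19.63 yaw -146.19 Mz [0.078 0.101] F [-3.4  4.   6.9]
```

Request:
jog_arm(
  moves=[
    {"slide": [0, 0, 0], "angular": [0, 0, 3], "fingers": 1},
    {"slide": [0, 0, 0], "angular": [0, 0, 3], "fingers": 1},
  ],
)

```text
clock: 19.8
tcp_pos: [0.5052, 0.1677, 0.0856]
orientation: [0.0, -0.265, 0.964, 0.001]
wrist_force: [-4.2, 3.9, 6.8]
finger_gap: 0.0132
grip_force: 43.7
```

```bash
python3 m.py
```

```text
19.9 yaw -149.18 Mz [0.266 0.16 ] F [-3.   4.1  6.6]
```

Request:
jog_arm(
  moves=[
    {"slide": [0, 0, 0], "angular": [0, 0, 3], "fingers": 1},
    {"slide": [0, 0, 0], "angular": [0, 0, 3], "fingers": 1},
  ],
)

```text
clock: 20.07
tcp_pos: [0.5052, 0.1676, 0.0856]
orientation: [0.0, -0.239, 0.971, 0.001]
wrist_force: [-4.1, 3.5, 6.8]
finger_gap: 0.0128
grip_force: 43.7
```

```bash
python3 m.py
```

```text
20.17 yaw -152.19 Mz [0.033 0.063] F [-4.4  4.   7.8]
```

Request:
jog_arm(
  moves=[
    {"slide": [0, 0, 0], "angular": [0, 0, 4], "fingers": 1},
    {"slide": [0, 0, 0], "angular": [0, 0, 4], "fingers": 1},
  ],
)

```text
clock: 20.33
tcp_pos: [0.5054, 0.1676, 0.0856]
orientation: [0.0, -0.205, 0.979, 0.001]
wrist_force: [-3.1, 3.3, 6.1]
finger_gap: 0.013
grip_force: 43.6
```

```bash
python3 m.py
```

```text
20.43 yaw -156.21 Mz [-0.01   0.001] F [-3.   3.1  6.6]
```

Request:
jog_arm(
  moves=[
    {"slide": [0, 0, 0], "angular": [0, 0, 4], "fingers": 1},
    {"slide": [0, 0, 0], "angular": [0, 0, 4], "fingers": 1},
  ],
)

```text
clock: 20.6
tcp_pos: [0.5054, 0.1676, 0.0857]
orientation: [0.0, -0.171, 0.985, 0.001]
wrist_force: [-3.3, 3.3, 5.7]
finger_gap: 0.0129
grip_force: 43.6
```

```bash
python3 m.py
```

```text
20.7 yaw -160.21 Mz [ 0.032 -0.027] F [-3.5  3.   5.9]
```

Click 3 was felt from -145 to -152. The fourth should snap near -174.

Request:
jog_arm(
  moves=[
    {"slide": [0, 0, 0], "angular": [0, 0, 3], "fingers": 1},
    {"slide": [0, 0, 0], "angular": [0, 0, 3], "fingers": 1},
  ],
)

```text
clock: 20.87
tcp_pos: [0.5054, 0.1676, 0.0857]
orientation: [0.0, -0.145, 0.989, 0.001]
wrist_force: [-3.3, 3.1, 6.2]
finger_gap: 0.0133
grip_force: 43.7
```

```bash
python3 m.py
```

```text
20.97 yaw -163.21 Mz [ 0.036 -0.043] F [-3.8  4.1  6.1]
```

Request:
jog_arm(
  moves=[
    {"slide": [0, 0, 0], "angular": [0, 0, 3], "fingers": 1},
    {"slide": [0, 0, 0], "angular": [0, 0, 3], "fingers": 1},
  ],
)

```text
clock: 21.13
tcp_pos: [0.5054, 0.1675, 0.0857]
orientation: [0.0, -0.119, 0.993, 0.001]
wrist_force: [-3.4, 2.5, 6.3]
finger_gap: 0.0132
grip_force: 43.7
```

```bash
python3 m.py
```

```text
21.23 yaw -166.2 Mz [0.099 0.07 ] F [-4.1  3.7  5.5]
```

Request:
jog_arm(
  moves=[
    {"slide": [0, 0, 0], "angular": [0, 0, 3], "fingers": 1},
    {"slide": [0, 0, 0], "angular": [0, 0, 3], "fingers": 1},
  ],
)

```text
clock: 21.4
tcp_pos: [0.5052, 0.1675, 0.0857]
orientation: [0.0, -0.093, 0.996, 0.0]
wrist_force: [-3.9, 3.6, 5.5]
finger_gap: 0.0132
grip_force: 43.7
```

```bash
python3 m.py
```

```text
21.5 yaw -169.18 Mz [0.249 0.251] F [-4.1  3.6  6.5]
```

Request:
jog_arm(
  moves=[
    {"slide": [0, 0, 0], "angular": [0, 0, 3], "fingers": 1},
    {"slide": [0, 0, 0], "angular": [0, 0, 3], "fingers": 1},
  ],
)

```text
clock: 21.67
tcp_pos: [0.5052, 0.1675, 0.0856]
orientation: [0.0, -0.067, 0.998, 0.0]
wrist_force: [-3.5, 2.9, 6.4]
finger_gap: 0.0131
grip_force: 43.8
```

```bash
python3 m.py
```

```text
21.77 yaw -172.2 Mz [0.021 0.091] F [-3.3  3.6  6.7]
```

Request:
jog_arm(
  moves=[
    {"slide": [0, 0, 0], "angular": [0, 0, 4], "fingers": 1},
    {"slide": [0, 0, 0], "angular": [0, 0, 4], "fingers": 1},
  ],
)

```text
clock: 21.93
tcp_pos: [0.5053, 0.1674, 0.0856]
orientation: [0.0, -0.032, 0.999, 0.0]
wrist_force: [-3.6, 2.0, 6.7]
finger_gap: 0.0132
grip_force: 43.7
```

```bash
python3 m.py
```

```text
22.03 yaw -176.22 Mz [0.013 0.06 ] F [-4.1  3.3  6. ]
```

The fourth click was felt and the torque is gone, so I'll release and rise.

Request:
jog_arm(
  moves=[
    {"slide": [0, 0, 0], "angular": [0, 0, 0], "fingers": 0.5},
    {"slide": [0, 0, 0], "angular": [0, 0, 0], "fingers": 0.2},
    {"slide": [0, 0, 0], "angular": [0, 0, 0], "fingers": 0},
    {"slide": [0, 0, 0], "angular": [0, 0, 0], "fingers": 0},
    {"slide": [0, 0, -25], "angular": [0, 0, 0], "fingers": 0},
    {"slide": [0, 0, -55], "angular": [0, 0, 0], "fingers": 0},
    {"slide": [0, 0, -80], "angular": [0, 0, 0], "fingers": 0},
    {"slide": [0, 0, -80], "angular": [0, 0, 0], "fingers": 0},
  ],
)

```text
clock: 22.7
tcp_pos: [0.5087, 0.1673, 0.1699]
orientation: [0.004, -0.033, 0.999, 0.0]
wrist_force: [0.9, 0.6, 0.7]
finger_gap: 0.0852
grip_force: 0.0
```

Run:
```python
from h import *
st(); go(.502,-.2,.165,103)
```

```text
22.7 tcp [0.5087 0.1673 0.1699] yaw -176.24 j6 5.9 F [0.93 0.61 0.68] M [-0.01  -0.086 -0.006] gap 0.0852 0.0
slide [  30.8 -366.1    4.4] ang [ 0.36  0.39 80.75]
```

Request:
jog_arm(
  moves=[
    {"slide": [3, -36, 0], "angular": [0, 0, 7], "fingers": 0},
    {"slide": [6, -72, 0], "angular": [0, 0, 14], "fingers": 0},
    {"slide": [9, -108, 0], "angular": [0, 0, 21], "fingers": 0},
    {"slide": [12, -144, 0], "angular": [0, 0, 28], "fingers": 0},
    {"slide": [15, -180, 0], "angular": [0, 0, 35], "fingers": 0},
    {"slide": [18, -216, 0], "angular": [0, 0, 42], "fingers": 0},
    {"slide": [21, -252, 0], "angular": [0, 0, 49], "fingers": 0},
    {"slide": [24, -288, 0], "angular": [0, 0, 56], "fingers": 0},
    {"slide": [27, -324, 0], "angular": [0, 0, 63], "fingers": 0},
    {"slide": [30, -355, 0], "angular": [0, 0, 70], "fingers": 0},
  ],
)

```text
clock: 23.53
tcp_pos: [0.4985, -0.1918, 0.1643]
orientation: [0.0, 0.549, 0.836, -0.0]
wrist_force: [1.3, 0.3, 0.0]
finger_gap: 0.0853
grip_force: 0.0
```

Run:
```python
from h import *
p=read_camera("top"); st(); go(.502,-.2,.165,103)
p=[read_camera(n) for n in("top","scene")]
o=[]
for q,X in zip(p,([.51,.166,.08],[.5,-.17,.04])):
    u=np.round(pix(q,X)).astype(int); o.append(cv2.resize(q["color"][u[1]-50:u[1]+50,u[0]-40:u[0]+40],(400,500),interpolation=cv2.INTER_CUBIC))
cv2.imwrite("pics/n2.png",cv2.cvtColor(np.hstack(o),cv2.COLOR_RGB2BGR))
```

```text
23.58 tcp [ 0.4991 -0.1969  0.1643] yaw 112.8 j6 37.2 F [ 1.6  -4.5   0.26] M [-0.313 -0.069 -0.064] gap 0.0854 0.0
slide [-4.   1.4 -0.7] ang [-0.04  0.27  9.8 ]
```

View pics/n2.png

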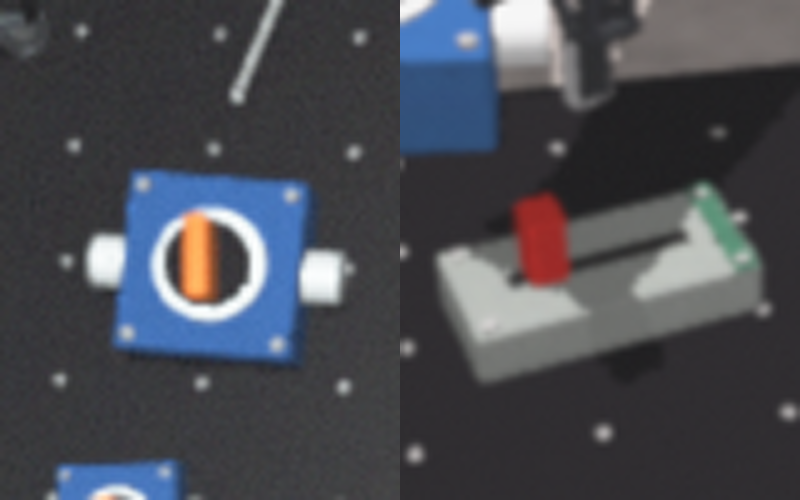

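The knob stays where it was left, with the bar at crop (197,257), and the shutter is still shut, with the red tab at crop (540,240). Next: line up on the tab.

Request:
jog_arm(
  moves=[
    {"slide": [-4, 1.4, 0], "angular": [0, 0, 5], "fingers": 0},
    {"slide": [-4, 1.4, 0], "angular": [0, 0, 9.8], "fingers": 0},
    {"slide": [-4, 1.4, 0], "angular": [0, 0, 9.8], "fingers": 0},
    {"slide": [-4, 1.4, 0], "angular": [0, 0, 9.8], "fingers": 0},
  ],
)

```text
clock: 24.02
tcp_pos: [0.5016, -0.1912, 0.1644]
orientation: [-0.0, 0.614, 0.789, -0.0]
wrist_force: [-0.3, -0.2, 0.2]
finger_gap: 0.0854
grip_force: 0.0
```

Run:
```python
from h import *
read_camera("top"); read_camera("top"); st(); go(.5015,-.2,.056,103)
```

```text
24.12 tcp [ 0.5017 -0.1914  0.1646] yaw 104.17 j6 46.4 F [0.64 0.99 0.19] M [ 0.033 -0.04  -0.017] gap 0.0852 0.0
slide [ -8.3  -2.3 108.6] ang [-0.02 -0.02  1.17]
```

Request:
jog_arm(
  moves=[
    {"slide": [-8, -2, 0], "angular": [0, 0, 1], "fingers": 0},
    {"slide": [-8, -2, 30], "angular": [0, 0, 1], "fingers": 0},
    {"slide": [-8, -2, 60], "angular": [0, 0, 1], "fingers": 0},
    {"slide": [-8, -2, 90], "angular": [0, 0, 1], "fingers": 0},
    {"slide": [-8, -2, 108], "angular": [0, 0, 1], "fingers": 0},
    {"slide": [-8, -2, 108], "angular": [0, 0, 1], "fingers": 0.4},
    {"slide": [-8, -2, 108], "angular": [0, 0, 1], "fingers": 1},
    {"slide": [-8, -2, 108], "angular": [0, 0, 1], "fingers": 1},
    {"slide": [-8, -2, 108], "angular": [0, 0, 1], "fingers": 1},
    {"slide": [-8, -2, 108], "angular": [0, 0, 1], "fingers": 1},
  ],
  squeeze=20,
)

```text
clock: 24.95
tcp_pos: [0.5003, -0.2019, 0.0585]
orientation: [-0.0, 0.623, 0.782, -0.003]
wrist_force: [-23.7, -7.6, 15.5]
finger_gap: 0.0256
grip_force: 11.9
```

Run:
```python
from h import *
st()
```

```text
24.95 tcp [ 0.5003 -0.2019  0.0585] yaw 102.94 j6 46.7 F [-23.67  -7.62  15.54] M [-1.485  4.755  0.15 ] gap 0.0256 11.9
```

Request:
jog_arm(
  moves=[
    {"slide": [0, -1, -1], "angular": [0, 0, 0], "fingers": 1},
    {"slide": [0, -2, -1.5], "angular": [0, 0, 0], "fingers": 1},
    {"slide": [0, -2, -1.5], "angular": [0, 0, 0], "fingers": 1},
  ],
)

```text
clock: 25.2
tcp_pos: [0.4989, -0.2015, 0.0586]
orientation: [-0.0, 0.623, 0.782, -0.001]
wrist_force: [-5.3, -2.6, -3.6]
finger_gap: 0.0237
grip_force: 22.9
```

Run:
```python
from h import *
st()
```

```text
25.2 tcp [ 0.4989 -0.2015  0.0586] yaw 102.94 j6 46.6 F [-5.25 -2.64 -3.65] M [-0.675  0.907 -0.013] gap 0.0237 22.9
```

Request:
jog_arm(
  moves=[
    {"slide": [5, 0, 0], "angular": [0, 0, 0], "fingers": 1},
    {"slide": [11, 0, 0], "angular": [0, 0, 0], "fingers": 1},
    {"slide": [17, 0, 0], "angular": [0, 0, 0], "fingers": 1},
    {"slide": [23, 0, 0], "angular": [0, 0, 0], "fingers": 1},
    {"slide": [30, 0, 0], "angular": [0, 0, 0], "fingers": 1},
    {"slide": [30, 0, 0], "angular": [0, 0, 0], "fingers": 1},
  ],
)

```text
clock: 25.7
tcp_pos: [0.4918, -0.1709, 0.0586]
orientation: [-0.001, 0.623, 0.783, -0.001]
wrist_force: [-6.0, -0.4, 0.5]
finger_gap: 0.024
grip_force: 23.2
```

Run:
```python
from h import *
st()
```

```text
25.7 tcp [ 0.4918 -0.1709  0.0586] yaw 102.99 j6 49.0 F [-6.05 -0.36  0.55] M [-1.000e-03  1.184e+00  4.000e-03] gap 0.024 23.2
```

Request:
jog_arm(
  moves=[
    {"slide": [6, 0, 0], "angular": [0, 0, 0], "fingers": 1},
    {"slide": [12, 0, 0], "angular": [0, 0, 0], "fingers": 1},
    {"slide": [18, 0, 0], "angular": [0, 0, 0], "fingers": 1},
    {"slide": [23, 0, 0], "angular": [0, 0, 0], "fingers": 1},
    {"slide": [26, 0, 0], "angular": [0, 0, 0], "fingers": 1},
    {"slide": [28, 0, 0], "angular": [0, 0, 0], "fingers": 1},
    {"slide": [29, 0, 0], "angular": [0, 0, 0], "fingers": 1},
    {"slide": [29, 0, 0], "angular": [0, 0, 0], "fingers": 1},
  ],
)

```text
clock: 26.37
tcp_pos: [0.4857, -0.145, 0.0586]
orientation: [0.0, 0.623, 0.782, -0.002]
wrist_force: [-5.9, -7.7, -3.7]
finger_gap: 0.0235
grip_force: 22.8
```

Run:
```python
from h import *
st()
```

```text
26.37 tcp [ 0.4857 -0.145   0.0586] yaw 102.92 j6 51.5 F [-5.93 -7.67 -3.66] M [-1.445  1.147  0.091] gap 0.0235 22.8
```

Request:
jog_arm(
  moves=[
    {"slide": [1, 0, 0], "angular": [0, 0, 0], "fingers": 1},
    {"slide": [1.5, 0, 0], "angular": [0, 0, 0], "fingers": 1},
    {"slide": [1.5, 0, 0], "angular": [0, 0, 0], "fingers": 1},
  ],
)

```text
clock: 26.62
tcp_pos: [0.4858, -0.1449, 0.0586]
orientation: [0.001, 0.623, 0.782, -0.003]
wrist_force: [-5.5, -11.4, -4.7]
finger_gap: 0.0234
grip_force: 22.5
```

Run:
```python
from h import *
st()
```

```text
26.62 tcp [ 0.4858 -0.1449  0.0586] yaw 102.87 j6 51.7 F [ -5.5  -11.42  -4.75] M [-2.248  1.054  0.118] gap 0.0234 22.5
```

The tab is against its end: the force rises and there is no more travel. Releasing.

Request:
jog_arm(
  moves=[
    {"slide": [-1, 0, 0], "angular": [0, 0, 0], "fingers": 0.5},
    {"slide": [-1, 0, 0], "angular": [0, 0, 0], "fingers": 0.2},
    {"slide": [-1, 0, 0], "angular": [0, 0, 0], "fingers": 0},
    {"slide": [-1, 0, 0], "angular": [0, 0, 0], "fingers": 0},
    {"slide": [-1, 0, -25], "angular": [0, 0, 0], "fingers": 0},
    {"slide": [-1, 0, -60], "angular": [0, 0, 0], "fingers": 0},
    {"slide": [-1, 0, -100], "angular": [0, 0, 0], "fingers": 0},
    {"slide": [-1, 0, -140], "angular": [0, 0, 0], "fingers": 0},
    {"slide": [-1, 0, -140], "angular": [0, 0, 0], "fingers": 0},
  ],
)

```text
clock: 27.37
tcp_pos: [0.4906, -0.1444, 0.2067]
orientation: [0.006, 0.622, 0.783, 0.002]
wrist_force: [0.3, -0.2, -0.5]
finger_gap: 0.0856
grip_force: 0.0
```

Run:
```python
from h import *
p=[read_camera(n) for n in("top","scene")]; st()
save(p[1],"s3.png"); q=p[1]; m=mask(q,"tab",pix(q,[.488,-.145,.06]),27); print(m.sum(),fit([(q,m)],[.488,-.141,.22],(.024,.02,.0305,.0705)))
```

```text
27.47 tcp [ 0.4882 -0.1434  0.2009] yaw 103.0 j6 51.6 F [-0.21  0.75 -0.71] M [ 0.037 -0.003  0.011] gap 0.0853 0.0
158.0 (array([ 0.4826, -0.1437]), np.float64(1.9), np.float64(0.161))
```

View pics/s3.png

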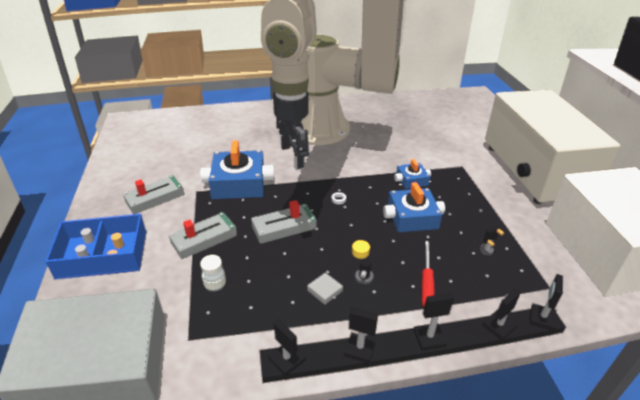

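The picture shows the red tab at (295,210), at the green end of the middle shutter. The knob is untouched and the loose things are in place. Handing in.

```bash
python3 -c "
from workcell import *
print(hand_in())"
```

```text
the job is handed in; nothing more can be done
None
```

I turned the attenuator back to its zero stop (0.59 N m felt there), set it to the fourth click up, slid the shutter tab to its end stop and let go; the job is handed in at about 27.5 s, but no verdict came back.

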